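# Lock the sprung lid of the colour canister

## Task

The lid of the wide, bolted-down colour canister is sitting loose on its spring. Push the lid down nearly as far as it goes, then twist it clockwise (seen from above) by about 55 degrees, and let it spring back up so that its lugs settle in their locking notches; then let go of it. Leave the slim canister, already closed, standing where it is.

Things in the scene. Friction and masses are not known exactly. Their poses are not given: they have to be found in the camera images.
- lid_grip (a point): On the axis of the wide canister's lid, in its black grip bar (60 mm long, 12 thick, 36 tall), 11 mm below the bar's top, 24 mm above the flat top of the grey cap (82 mm across). x along the bar, z up; two steel lugs stand below the bar's ends. Fixed steel tub 112 mm across, rim 106 mm high, on a 140 mm square foot; place and yaw vary. Point 154 mm above the table when loose, 151 locked.
- lid_press (a joint): How far the lid is pushed down, m: 0 loose at the top, 0.016 the bottom stop. A spring pushes it up with about 3 N at 0 and 11 N at the bottom. Push down first, then twist: the lugs clear the collar's teeth when it is over 0.009; twist at 0.010 to 0.015. Locked in the notches it rests at about 0.003.
- lid_turn (a joint): How far the lid is turned clockwise seen from above, rad: 0 to 0.08 at the start. Unless pressed, teeth block it at about 0.15. The notches lie from about 0.78 to the stop at 1.15; aim for 0.95. It turns easily and stays where it is left.
- slim_canister: The bystander: a slim steel canister 72 mm across and 138 mm tall, with a smaller closed lid and bar (44 mm long) of the same kind; loose, about 1.6 kg. Origin at the centre of its underside, z up. It stands about 200 mm or more from the wide one, on either side of it.
Mind the look-alikes: they are no part of the job. There is more than one size of the part that bears lid_grip; the job needs the largest.

How it is judged:
On the way:
1. the lid is pushed down clear of the teeth (over 8.5 mm) before it is twisted (still under 0.3 rad) (value of joint lid_press above 0.0085 m and value of joint lid_turn below 0.3 rad), for 0.1 s.
At the end, for the whole second after the job is handed in: The wide canister's lid is turned clockwise past its teeth (lid_turn above 0.65 rad) and has sprung up into its notches (lid_press between 1.2 and 5.5 mm), held there with nothing touching it; the slim canister stands upright within 20 mm of where it was (value of joint lid_turn above 0.65 rad and value of joint lid_press between 0.0012 and 0.0055 m and distance of slim_canister from where it was at the start of the episode below 0.02 m and angle between slim_canister's own z axis and vertical below 0.2 rad).
It fails at once if the slim canister is knocked over or pushed more than 30 mm (distance of slim_canister from where it was at the start of the episode above 0.03 m or angle between slim_canister's own z axis and vertical above 0.35 rad).
It also fails if it takes over 29 s, if anything falls off the work surface, if the arm or the gripper's body presses on something with over 40 N, if the wrist force passes 120 N, or if a joint passes its speed limit or range.

## Robot

A 7-joint arm with a two-finger parallel gripper is mounted at the origin on the work surface. World frame = base frame: x ahead of the robot, y to its left, z up, the work surface at z = 0. Lengths are in m, angles in rad, forces in N, time in s.
With the tool pointing down it reaches from about 0.425 to 0.925 m from the base axis. Payload 6.8 kg.
Tool frame: the origin (TCP) lies on the mounting face of the last link; the fingertips stand 173 mm ahead of it and the grasp point (between the pads) lies 155 mm ahead of it; z points along the fingers, y is the line along which they close (so a half turn about z gives the same grasp; the last joint's range is limited). The gripper opens to 85 mm and grips with 20 to 120 N. Pads are 22 mm wide; open, the fingers measure 114 mm over their backs; the gripper's body (76 mm by 85 mm) begins 54 mm behind the grasp point. The pads swing forward as they close: fully open they stand 13 mm farther back than shut.
Start: joints at [-1.265, 0.477, 0.022, 1.555, -0.011, 1.109, -0.083], TCP at [0.271, 0.618, 0.405] pointing down, gripper open.
Joint ranges: [-2.96, 2.96], [-0.34, 2.1], [-1.41, 1.46], [0.24, 2.44], [-1.37, 4.51], [0.17, 1.92], [-2.96, 2.96]. Speed limits (rad/s): [2.39, 2.39, 3.14, 3.14, 3.14, 3.14, 3.14].

## Interface

Orientations are given as a unit quaternion [w, x, y, z].
In Python, from station import bot gives the robot as it stands. The module is installed in compiled form; this text tells all that it offers.
- The arm moves only by the shell command python3 -m pendant 'ROWS' [FORCE]. ROWS is JSON, a list of rows, each a list of 5 numbers: the finger opening in m, from 0 to 0.0854, then the shift along the tool's x, y, z in m, then the turn about the tool's z in degrees. In form: [[jaw, x, y, z, yaw], ...]. A call has 1 to 12 rows; each row shifts and turns the commanded pose from where the row before left it, along the tool's axes as they then stand; what a row does not reach is not made up. A row lasts 1/12 s, in which the tool goes at most 41.7 mm and 7.16 degrees, less where a joint would pass 70% of its speed; a pose out of reach is approached as far as the arm can. A call with a gripper value outside its range is refused whole. The fingers move at their own pace and stop on an object; FORCE is the grip in N (left out, the last holds). Time passes only in rows, so rows that do not move let the fingers close. It gives the time, the measured TCP pose, the force, the opening and the grip force at its end, in the units of the state.
- bot.get_obs(): the state, without advancing time (a new reading comes with each control period).
- bot.read_camera(name): name is "side" or "top" or "wrist"; returns (picture, depth): 420x560x3 uint8, blue, green, red; 420x560 float32, m along the optical axis (not along the pixel's ray), 0 where there is no reading.
- bot.camera_model(name): a dict with "intrinsics" (3x3 intrinsics, pixels), "R" (3x3) and "t" (3): a world point X has camera coordinates R X + t. Camera axes: x right, y down, z forward; pixel columns grow to the right and rows downward; lengths in m; the calibration is good to about 2 mm. A picture is of the moment at which its call begins: read the wrist's pose just before it. camera_model takes no time and is no camera call; for the wrist camera it gives the pose at the moment of the call.
- bot.hand_in(): hands the job in; it is judged then, once.
Trained networks look in the newest picture that a camera, given by its name, has taken for a name from the list of things; names that differ only in an ending like _2 or _b are one class to them, and where a whole thing is asked for, a point or a joint stands for the part that bears it (a point fixed in the world has none). Each returns a list of dicts, best first, with "score" (0 to 1); they miss things now and then, are a little off and sometimes report something else, mostly with a low value. They report only what shows in the picture. A call takes as long as a camera call. They do not tell look-alikes from the thing itself.
- bot.boxes_of(name, camera): "at" ([column, row] in pixels, amid what is visible of it).
- bot.trace(name, camera): "mask" (420x560 bool, what is visible of it) and "at" ([column, row] in pixels, amid what is visible of it).
- bot.pinpoint(name, camera): "at" ([column, row] in pixels: a listed point, or the origin of a listed thing).
The state is a dict: "t": time; "q": joint angles; "joint_vel": joint speeds; "joint_torque": joint torques, N m; "eef_pos": TCP position; "tool_rot": TCP orientation; "contact_force": force on the tool from outside, world axes, zero at the start; "torque": the same for the moment, N m; "gripper_width": opening from 0.0 (shut) to 1.0 (fully open); "grasp_force": force on a finger pad.
Only numpy, scipy, OpenCV 4.12 (cv2) and the standard library are available. Lean on these libraries where they do the work, as an engineer would, in place of code of your own. Each camera call takes 0.05 s, during which the arm holds its last target. There are 200 camera calls.

## Working session

There is one attempt and no reset: what is moved stays moved. The work goes in short steps, Python scripts to look and compute and a shell command to move; the robot and the scene stay as the last step left them, time stands still between calls to the robot, and variables do not carry over. Pictures are saved under pics/ and viewed, at most 10 in all, crops included, and the job is handed in when it is done.

```bash
mkdir -p pics; cat > h.py <<'E'
import numpy as np, cv2
from station import bot
from scipy.spatial.transform import Rotation as Rn
def look(cam,fn=None):
    m=bot.camera_model(cam); p,d=bot.read_camera(cam)
    if fn: cv2.imwrite(fn,p)
    return p,d,m
def cloud(d,m):
    K=np.array(m['intrinsics']);R=np.array(m['R']);t=np.array(m['t'])
    v,u=np.indices(d.shape); c=np.stack([(u-K[0,2])/K[0,0]*d,(v-K[1,2])/K[1,1]*d,d],-1)
    X=(c-t)@R; X[d<=0]=np.nan; return X
def atz(px,z,m):
    K=np.array(m['intrinsics']);R=np.array(m['R']);t=np.array(m['t'])
    o=-R.T@t; r=R.T@np.linalg.inv(K)@np.array([px[0],px[1],1]); return o+r*(z-o[2])/r[2]
def tool():
    s=bot.get_obs(); q=np.array(s['tool_rot']); return np.array(s['eef_pos']),Rn.from_quat(q[[1,2,3,0]]).as_matrix(),s
E
python3 - <<'E'
from h import *
p0,R0,s=tool(); print(s['t'],p0,R0.round(3))
for c in ['top','side']:
    p,d,m=look(c,f'pics/{c}0.png'); X=cloud(d,m)
    for n in ['lid_grip','slim_canister']:
        for f in ('pinpoint','boxes_of'):
            for r in getattr(bot,f)(n,c):
                a=r['at'];z=.154 if n=='lid_grip' else 0
                print(c,n,f,r['score'],np.round(a,1),atz(a,z,m).round(3),X[int(a[1]),int(a[0])].round(3))
a,b=[cv2.imread(f'pics/{c}0.png') for c in('top','side')]
cv2.imwrite('pics/both.png',cv2.resize(np.hstack([a,b]),(800,300)))
E
```

```text
0.0 [0.27125091 0.6177876  0.40370474] [[-0.916  0.402 -0.001]
 [ 0.402  0.916 -0.002]
 [-0.    -0.002 -1.   ]]
top lid_grip pinpoint 0.79 [333.8 193.3] [ 0.592 -0.231  0.154] [ 0.591 -0.228  0.162]
top lid_grip pinpoint 0.77 [416.6 185.6] [ 0.606 -0.435  0.154] [ 0.614 -0.448  0.112]
top lid_grip pinpoint 0.73 [252.6 237.7] [ 0.487 -0.029  0.154] [ 0.491 -0.025  0.112]
top lid_grip boxes_of 0.87 [254.7 239. ] [ 0.484 -0.034  0.154] [ 0.486 -0.03   0.113]
top lid_grip boxes_of 0.81 [332.3 198.2] [ 0.58  -0.227  0.154] [ 0.579 -0.225  0.161]
top lid_grip boxes_of 0.65 [412.9 186.9] [ 0.603 -0.426  0.154] [ 0.616 -0.445  0.088]
top slim_canister pinpoint 0.74 [188.9 213.6] [0.567 0.16  0.   ] [0.558 0.141 0.096]
side lid_grip pinpoint 0.85 [306.3 237.7] [0.482 0.028 0.154] [ 0.484 -0.022  0.114]
side lid_grip pinpoint 0.79 [264.  142.5] [ 0.605 -0.356  0.154] [ 0.617 -0.449  0.108]
side lid_grip pinpoint 0.74 [264.7 168.2] [ 0.589 -0.224  0.154] [ 0.59  -0.218  0.158]
side lid_grip boxes_of 0.88 [264.8 179.1] [ 0.583 -0.176  0.154] [ 0.59  -0.215  0.13 ]
side lid_grip boxes_of 0.65 [305.  250.6] [0.484 0.065 0.154] [ 0.485 -0.011  0.089]
side lid_grip boxes_of 0.64 [267.1 148.9] [ 0.593 -0.321  0.154] [ 0.607 -0.43   0.099]
side slim_canister pinpoint 0.75 [256.1 348.7] [0.567 0.168 0.   ] [0.56  0.206 0.053]
```

View pics/top0.png

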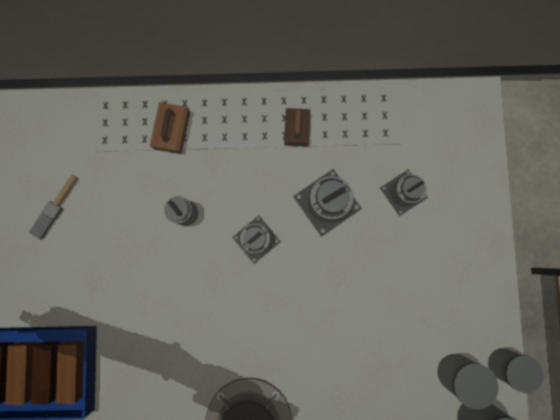

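Three candidates in the top view: A (333,193), B (413,187) and C (254,239). The slim canister stands at (180,210). A fits: it is the largest, and its grip reads z≈0.16 where B and C read ≈0.11. I'll confirm that in a crop and measure the bar.

```bash
python3 - <<'E'
from h import *
p,d,m=look('top'); X=cloud(d,m)
cv2.imwrite('pics/cropA.png',cv2.resize(p[150:250,270:450],None,fx=4,fy=4,interpolation=3))
w=X[160:240,290:375].reshape(-1,3); w=w[np.isfinite(w[:,0])]
b=w[w[:,2]>.150]; print(len(b),b.mean(0),b[:,2].max())
r=cv2.minAreaRect(b[:,:2].astype(np.float32)); print(r)
e=np.linalg.eigh(np.cov(b[:,:2].T))[1][:,1]; print('bar dir deg',np.degrees(np.arctan2(e[1],e[0])))
c=w[(w[:,2]>.115)&(w[:,2]<.14)]; print('cap',cv2.minEnclosingCircle(c[:,:2].astype(np.float32)))
p0,R,s=tool(); print('tool x deg',np.degrees(np.arctan2(R[1,0],R[0,0])))
t=np.array([.590,-.228]); print('shift tool', R.T@np.r_[t-p0[:2],0])
E
```

```text
129 [ 0.5878957  -0.22951933  0.16218558] 0.1673252428771567
((0.58843594789505, -0.23031291365623474), (0.012216819450259209, 0.05993572995066643), 28.015357971191406)
bar dir deg 118.4708586845212
cap ((0.5887466073036194, -0.23076990246772766), 0.041184086352586746)
tool x deg 156.2898838477917
shift tool [-6.31888460e-01 -6.46514836e-01  1.19504303e-05]
```

View pics/cropA.png

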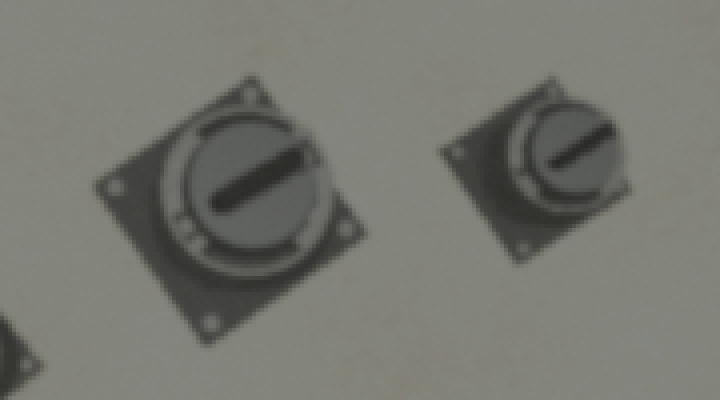

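A is confirmed: the bar is 60×12 mm, the cap 82 mm across, centred at (0.588,-0.230) with the bar along 118°. B is visibly smaller. I'm setting off.

```bash
python3 -m pendant '[[0.0854,-0.026,-0.027,0,0],[0.0854,-0.026,-0.027,0,0],[0.0854,-0.026,-0.027,0,0],[0.0854,-0.026,-0.027,0,0],[0.0854,-0.026,-0.027,0,0],[0.0854,-0.026,-0.027,0,0],[0.0854,-0.026,-0.027,0,0],[0.0854,-0.026,-0.027,0,0],[0.0854,-0.026,-0.027,0,0],[0.0854,-0.026,-0.027,0,0],[0.0854,-0.026,-0.027,0,0],[0.0854,-0.026,-0.027,0,0]]' 80
cat > rel.py <<'E'
from h import *
import sys
cx,cy,ang=map(float,sys.argv[1:4])
p0,R,s=tool(); h=np.degrees(np.arctan2(R[1,0],R[0,0]))
print('t',s['t'],'pos',p0.round(4),'h',round(h,1),'q',np.round(s['q'],2),'F',np.round(s['contact_force'],1),'tool z',R[:,2].round(3))
print('shift',(R.T@np.r_[cx-p0[0],cy-p0[1],0]).round(4),'yaw',round(h-ang,1))
E
python3 rel.py .5884 -.2302 118.3
```

```text
t: 1.55
eef_pos: [0.4271, 0.1941, 0.4051]
tool_rot: [0.0, 0.205, 0.979, 0.0]
contact_force: [1.0, 0.2, -0.6]
gripper_width: 1.002
grasp_force: 0.0
t 1.55 pos [0.4271 0.1941 0.4051] h 156.3 q [-0.75  0.13  0.21  2.04 -0.03  0.97  0.63] F [ 1.   0.2 -0.6] tool z [ 0.001  0.001 -1.   ]
shift [-3.183e-01 -3.236e-01 -2.000e-04] yaw 38.0
```

```bash
python3 -m pendant '[[0.0854,-0.0265,-0.027,0,0],[0.0854,-0.0265,-0.027,0,0],[0.0854,-0.0265,-0.027,0,0],[0.0854,-0.0265,-0.027,0,0],[0.0854,-0.0265,-0.027,0,0],[0.0854,-0.0265,-0.027,0,0],[0.0854,-0.0265,-0.027,0,0],[0.0854,-0.0265,-0.027,0,0],[0.0854,-0.0265,-0.027,0,0],[0.0854,-0.0265,-0.027,0,0],[0.0854,-0.0265,-0.027,0,0],[0.0854,-0.0265,-0.027,0,0]]' 80 >/dev/null
python3 -m pendant '[[0.0854,0,0,0,7],[0.0854,0,0,0,7],[0.0854,0,0,0,7],[0.0854,0,0,0,7],[0.0854,0,0,0,7],[0.0854,0,0,0,3],[0.0854,0,0,0,0]]' >/dev/null
python3 rel.py .5884 -.2302 118.3
python3 - <<'E'
from h import *
p,d,m=look('wrist','pics/w1.png'); X=cloud(d,m)
w=X.reshape(-1,3); w=w[np.isfinite(w[:,0])]; w=w[np.hypot(w[:,0]-.588,w[:,1]+.23)<.06]
b=w[(w[:,2]>.150)&(w[:,2]<.175)].astype(np.float32); print(len(b),np.median(b[:,2]),cv2.minAreaRect(b[:,:2]))
c=w[(w[:,2]>.115)&(w[:,2]<.14)].astype(np.float32); print(len(c),c.size and cv2.minEnclosingCircle(c[:,:2]))
for r in bot.pinpoint('lid_grip','wrist'): print(r['score'],r['at'],atz(r['at'],.154,m))
E
```

```text
t 3.1333 pos [ 0.5878 -0.2283  0.4046] h 118.2 q [-0.18  0.46  0.62  1.7  -0.29  1.08  1.03] F [ 0.2 -0.2 -0.7] tool z [-0. -0. -1.]
shift [-0.0019 -0.0003  0.    ] yaw -0.1Traceback (most recent call last):
  File "<stdin>", line 4, in <module>
cv2.error: OpenCV(4.12.0) /io/opencv/modules/imgproc/src/convhull.cpp:143: error: (-215:Assertion failed) total >= 0 && (depth == CV_32F || depth == CV_32S) in function 'convexHull'
```

View pics/w1.png

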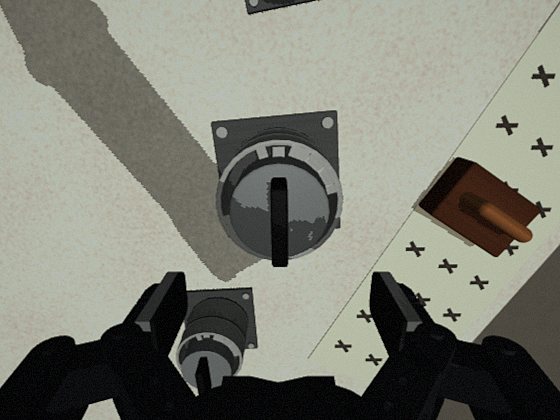

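The wide lid's bar runs (279,178)–(280,265), upright in the wrist view and midway between the fingers. One numeric check before I go down.

```bash
python3 - <<'E'
from h import *
p,d,m=look('wrist'); X=cloud(d,m)
w=X.reshape(-1,3); w=w[np.isfinite(w[:,0])]; w=w[np.hypot(w[:,0]-.588,w[:,1]+.23)<.06]
b=w[(w[:,2]>.156)&(w[:,2]<.175)]; print(len(b),np.median(b[:,2]))
if len(b): print(cv2.minAreaRect(np.ascontiguousarray(b[:,:2],np.float32)))
c=w[(w[:,2]>.115)&(w[:,2]<.14)]; print(len(c)); 
if len(c): print(cv2.minEnclosingCircle(np.ascontiguousarray(c[:,:2],np.float32)))
for r in bot.pinpoint('lid_grip','wrist'): print(r['score'],r['at'],atz(r['at'],.154,m))
E
```

```text
1410 0.16509994931665342
((0.5904328227043152, -0.23087389767169952), (0.012046384625136852, 0.06010997295379639), 28.94033432006836)
6339
((0.5904021263122559, -0.23072494566440582), 0.04087696596980095)
0.84 [283.2, 223.7] [ 0.59304017 -0.22994425  0.154     ]
0.59 [203.0, 385.9] [ 0.6045206 -0.3998818  0.154    ]
```

```bash
python3 -m pendant '[[0.0854,-0.003,0.001,0.03,0],[0.0854,0,0,0.03,0],[0.0854,0,0,0.02,0],[0.0854,0,0,0.013,0],[0.0854,0,0,0,0],[0,0,0,0,0],[0,0,0,0,0],[0,0,0,0,0],[0,0,0,0,0],[0,0,0,0,0],[0,0,0,0,0],[0,0,0,0,0]]' 80
python3 rel.py .590 -.2307 118.9
```

```text
t: 4.28
eef_pos: [0.59, -0.2309, 0.3123]
tool_rot: [0.0, 0.513, 0.858, 0.0]
contact_force: [-1.6, 0.4, 3.7]
gripper_width: 0.124
grasp_force: 79.2
t 4.2833 pos [ 0.59   -0.2309  0.3123] h 118.3 q [-0.13  0.56  0.56  1.77 -0.37  0.91  1.09] F [-1.6  0.4  3.7] tool z [ 0.001 -0.    -1.   ]
shift [ 0.0002  0.0001 -0.    ] yaw -0.6
```

```bash
python3 -m pendant '[[0,0,0,0.003,0],[0,0,0,0.003,0],[0,0,0,0.003,0],[0,0,0,0.003,0],[0,0,0,0.001,0],[0,0,0,0,0],[0,0,0,0,0],[0,0,0,0,0]]' 80
python3 rel.py .590 -.2307 118.9
```

```text
t: 4.95
eef_pos: [0.5901, -0.231, 0.2996]
tool_rot: [0.0, 0.513, 0.858, 0.0]
contact_force: [-3.0, 2.1, 9.4]
gripper_width: 0.125
grasp_force: 80.1
t 4.95 pos [ 0.5901 -0.231   0.2996] h 118.3 q [-0.12  0.58  0.55  1.78 -0.38  0.89  1.1 ] F [-3.   2.1  9.4] tool z [ 0.001  0.    -1.   ]
shift [0.0003 0.0001 0.    ] yaw -0.6
```

The spring reads 9.4 N, which puts the lid about 12.7 mm down. Now the twist.

```bash
python3 -m pendant '[[0,0,0,0,3],[0,0,0,0,6],[0,0,0,0,6],[0,0,0,0,6],[0,0,0,0,6],[0,0,0,0,6],[0,0,0,0,6],[0,0,0,0,6],[0,0,0,0,6],[0,0,0,0,3],[0,0,0,0,0],[0,0,0,0,0]]' 80
python3 rel.py .590 -.2307 64.3
```

```text
t: 5.95
eef_pos: [0.5902, -0.231, 0.2995]
tool_rot: [0.0, 0.847, 0.532, 0.0]
contact_force: [-2.1, 0.5, 10.8]
gripper_width: 0.122
grasp_force: 80.1
t 5.95 pos [ 0.5902 -0.231   0.2995] h 64.3 q [-0.28  0.65  0.8   1.79 -0.57  0.94  0.32] F [-2.1  0.5 10.8] tool z [ 0.001 -0.    -1.   ]
shift [ 0.0001 -0.0003 -0.    ] yaw -0.0
```

Twisted 54° with the lid still pressed. Next I ease up about 10 mm, open the fingers and retreat.

```bash
python3 -m pendant '[[0,0,0,-0.003,0],[0,0,0,-0.003,0],[0,0,0,-0.003,0],[0,0,0,-0.001,0],[0,0,0,0,0],[0,0,0,0,0]]' 80
python3 -m pendant '[[0.0854,0,0,0,0],[0.0854,0,0,0,0],[0.0854,0,0,0,0],[0.0854,0,0,0,0],[0.0854,0,0,0,0],[0.0854,0,0,0,0],[0.0854,0,0,0,0],[0.0854,0,0,-0.02,0],[0.0854,0,0,-0.03,0],[0.0854,0,0,-0.03,0],[0.0854,0,0,-0.02,0],[0.0854,0,0,0,0]]'
python3 - <<'E'
from h import *
p,d,m=look('wrist','pics/w2.png'); X=cloud(d,m)
w=X.reshape(-1,3); w=w[np.isfinite(w[:,0])]; w=w[np.hypot(w[:,0]-.59,w[:,1]+.231)<.06]
b=w[(w[:,2]>.15)&(w[:,2]<.175)]; print(len(b),np.median(b[:,2]),cv2.minAreaRect(np.ascontiguousarray(b[:,:2],np.float32)))
look('top')
for r in bot.pinpoint('slim_canister','top'): print(r)
E
```

```text
t: 6.45
eef_pos: [0.5902, -0.2309, 0.3091]
tool_rot: [0.0, 0.847, 0.532, 0.0]
contact_force: [-1.1, 0.2, 5.1]
gripper_width: 0.121
grasp_force: 79.4
t: 7.45
eef_pos: [0.5907, -0.2321, 0.4134]
tool_rot: [0.003, 0.847, 0.532, 0.002]
contact_force: [0.4, -0.8, -0.0]
gripper_width: 1.001
grasp_force: 0.0
1262 0.16216532476743678 ((0.5906837582588196, -0.23093383014202118), (0.060000017285346985, 0.011422498151659966), 64.26376342773438)
{'at': [183.1, 216.6], 'score': 0.84}
```

View pics/w2.png

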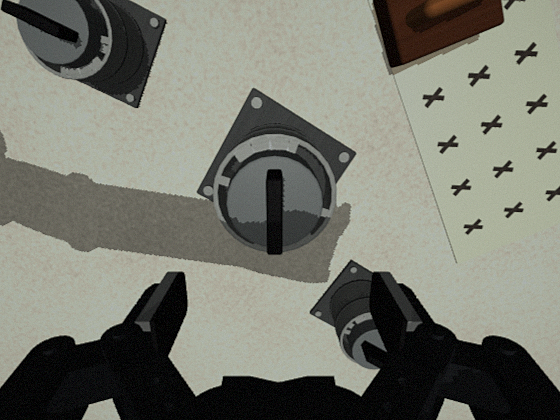

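The wrist view shows the bar at (274,170)–(275,253), turned to 64° (54.6° clockwise). Its top is at 162.2 mm, 2.9 mm below the loose height, so the lid is in its notches. The fingers are clear and nothing touched the slim canister.

```bash
python3 -c "
from station import bot
print(bot.hand_in())"
```

```text
the job is handed in; nothing more can be done
None
```

The wide canister's lid was pressed about 12.7 mm, twisted about 54.6° clockwise and released; it measured 2.9 mm down, in its notches, and the job is handed in with the slim canister untouched (no verdict was returned).

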